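Present the setting anvil socket-up

ROBOT

A 6-joint arm with a two-finger parallel gripper is mounted at the origin on the work surface. World frame = base frame: x ahead of the robot, y to its left, z up, the work surface at z = 0. Lengths are in m, angles in rad, forces in N, time in s.
With the tool pointing down it reaches from about 0.325 to 0.9 m from the base axis. Payload 3.5 kg.
Tool frame: the origin (TCP) lies midway between the tips of the shut fingers; the grasp point (between the pads) lies 19 mm behind it (bot.grasp_offset is the distance from the TCP to the grasp point, in m); z points along the fingers, y is the direction in which the jaws open and shut (so a half turn about z gives the same grasp; the last joint's range is limited). The gripper opens to 85 mm and grips with 20 to 120 N. Pads are 22 mm wide; open, the fingers measure 114 mm over their backs; the gripper's body (76 mm by 85 mm) begins 54 mm behind the grasp point. The pads swing forward as they close: fully open they stand 13 mm farther back than shut.
Start: joints at [-1.268, 0.276, -0.026, 1.268, 0, 1.467], TCP at [0.247, -0.574, 0.197] pointing down, gripper open.
Joint ranges: [-3.12, 3.12], [-0.85, 1.88], [-1.08, 1.24], [-1.95, 2.15], [-1.57, 1.53], [-3.14, 3.14]. Speed limits (rad/s): [2.57, 2.57, 3.14, 3.14, 3.14, 3.14].

INTERFACE

Orientations are given as a 3x3 rotation matrix whose columns are the frame's x, y, z axes.
In Python, from workcell import monitor, read_camera, bot gives the robot as it stands.
- The arm moves only by the tool arm_command, never from a script. Its argument "moves" is one flat list of numbers, 6 for each row, row after row: the shift along the tool's x, y, z in mm, then the turn, a rotation vector about the tool's x, y, z in degrees. A call has 1 to 12 rows; each row is the pose to reach, as a shift and turn from the pose commanded when the call began, along the tool's axes at that moment; what a row does not reach only later rows make up. A row lasts 1/8 s, in which the tool goes at most 62.5 mm and 10.7 degrees, less where a joint would pass 70% of its speed; a pose out of reach is approached as far as the arm can. A call with a gripper value outside its range is refused whole. "grip" is the opening, from -1 (shut) to 1 (fully open), so that 0 is half open, set as the call begins (left out, the last holds). The fingers move at their own pace and stop on an object; "newtons" is the grip in N (left out, the last holds). Time passes only in rows, so rows that repeat a pose let the fingers close. It gives the time, the measured TCP pose, the force and the opening at its end, in the units of the state.
- monitor.state(): the state, without advancing time (a new reading comes with each control period).
- read_camera(name): name is "side" or "top"; returns a dict with "color" (384x512x3 uint8, red, green, blue), "vfov" (degrees; the focal length in pixels is half the picture's height over the tangent of half this angle, whatever the lens; pixels are square), "cx", "cy" (the principal point, pixels), "R" (3x3) and "t" (3): a world point X has camera coordinates R X + t. Camera axes: x right, y down, z forward; pixel columns grow to the right and rows downward; lengths in m; the calibration is good to about 2 mm. A picture is of the moment at which its call begins. There is no depth.
- bot.hand_in(): hands the job in, once; it reports no verdict.
The state is a dict: "time_s": time; "q": joint angles; "joint_velocities": joint speeds; "effort": joint torques, N m; "position": TCP position; "eef_rot": TCP orientation; "force": force on the tool from outside, world axes, zero at the start; "torque": the same for the moment, N m; "opening": opening from 0.0 (shut) to 1.0 (fully open).
Only numpy, scipy, OpenCV 4.12 (cv2) and the standard library are available. Lean on these libraries where they do the work, as an engineer would, in place of code of your own. Each camera call takes 0.05 s, during which the arm holds its last target.

TASK

The steel snap-setting anvil lies in its wooden V-cradle with the one blind socket of its waist turned away from the top, anywhere from sideways to straight down. Pick it up (its two flat round ends are the place to grip), turn it over (setting it back in the cradle to take a fresh grip as often as you need) until the socket faces straight up, and finish still holding it level and still, socket up, some 10 cm above the cradle so that a snap cap can be laid in; keep holding, do not put it down. Leave the maul, the cup and the pricking iron where they are.

Things in the scene. Friction and masses are not known exactly. Their poses are not given: they have to be found in the camera images.
- anvil_center (a point): Centre of the loose steel setting anvil, about 0.45 kg, a 60 mm long spool: two round cheeks (44 mm diameter, 16 mm long, flat outer ends to grip) joined by a square waist, 28 mm each way. Own z: the long axis, level in the cradle; the weight is balanced about it. Own x: out of the waist's flat with the blind socket, so socket-up is x straight up. The other three flats are plain.
- anvil_hole (a point): Centre of the mouth of the blind socket, 14 mm diameter and 15 mm deep, on the waist's flat 14 mm from the long axis (8 mm inside the cheeks' outline). Same axes as anvil_center.
- cradle_axis (a point): Fixed wooden V-cradle on an 8 mm black rubber board: the point where the anvil's centre rests, 60 mm above the cradle's foot, 68 mm above the bench. Own z: level, along the groove; own y: up. 74 mm across the groove, 44 mm along it, so 8 mm of each cheek overhangs, ends free for fingers. 90 degree V, edges 10 mm below the anvil's axis; the anvil stays in it at any roll.
- maul_center (a point): Half-way up a standing maul (white head 72 mm diameter, 90 mm tall, dark handle; 192 mm tall overall). Bystander.
- cup_center (a point): Centre of an open steel rivet cup, 84 mm across the rim, 50 mm tall. Bystander.
- iron_center (a point): Flat steel pricking iron, about 115 mm long, 26 mm wide at its teeth, 8 mm thick, lying on the board; point mid-thickness, near its middle. Bystander.

How it is judged:
At the end, for the whole second after the job is handed in: At the end the fingers hold the anvil (contact over 2 N) with its socket within 0.22 rad (about 12.5 degrees) of straight up, its centre 50 to 200 mm higher than where it rests in the cradle and within 120 mm of that point sideways, still, touching neither the cradle, the board nor any bystander (angle between anvil_center's own x axis and vertical below 0.22 rad and y of anvil_center in the frame of cradle_axis between 0.05 and 0.2 m and horizontal distance between anvil_center and cradle_axis below 0.12 m and contact force between anvil and the fingers above 2 N and contact force between anvil and cradle below 0.2 N and contact force between anvil and maul below 0.2 N and contact force between anvil and cup below 0.2 N and contact force between anvil and iron below 0.2 N and contact force between anvil and board below 0.2 N and linear speed of anvil below 0.03 m/s and angular speed of anvil below 0.2 rad/s); the arm keeps its last pose, push and grip.
It fails at once if the standing maul was pushed more than 40 mm (distance of maul_center from where it was at the start of the episode above 0.04 m).
It fails at once if the cup was pushed more than 40 mm (distance of cup_center from where it was at the start of the episode above 0.04 m).
It fails at once if the pricking iron was pushed more than 40 mm (distance of iron_center from where it was at the start of the episode above 0.04 m).
It also fails if it takes over 72 s, if anything falls off the work surface, if the arm or the gripper's body presses on something with over 40 N, if the wrist force passes 120 N, or if a joint passes its speed limit or range.

## Working session

There is one attempt and no reset: what is moved stays moved. The work goes in short steps, Python scripts to look and compute and a tool call to move; the robot and the scene stay as the last step left them, time stands still between calls to the robot, and variables do not carry over. Pictures are saved under pics/ and viewed, and the job is handed in when it is done.

Besides the shell and the picture viewer there is one more tool, called after "Emit:" by a JSON object that holds its "method" and its "body". arm_command: Moves the arm, as the interface text tells. Its arguments: {"type":"object","properties":{"moves":{"type":"array"},"grip":{"type":"number"},"newtons":{"type":"number"}},"required":["moves"]}

```bash
ls; mkdir -p pics
python3 - <<'E'
from workcell import monitor, read_camera, bot
import cv2,numpy as np
for n in("side","top"):
    c=read_camera(n); cv2.imwrite(f"pics/{n}0.png",c["color"][:,:,::-1]); print(n,c["vfov"],c["cx"],c["cy"],c["R"],c["t"])
s=monitor.state();print(s, bot.grasp_offset)
E
```

```text
pics
side 49.078053472227346 257.019427863031 196.65580166359698 [[-0.99685349 -0.07784731 -0.0149302 ]
 [-0.05083875  0.77241887 -0.63307544]
 [ 0.06081558 -0.63032443 -0.77394611]] [0.59079811 0.07886164 1.36076966]
top 52.758528954308204 255.4258128225705 189.77471937827295 [[-0.01081992 -0.99924783 -0.03723849]
 [-0.99613055  0.01401943 -0.08676048]
 [ 0.08721728  0.03615566 -0.99553298]] [0.03638282 0.62783842 0.96178186]
{'time_s': 0.1, 'q': array([-1.26839373e+00,  2.77126659e-01, -2.77702125e-02,  1.26801760e+00,
       -1.22421066e-05,  1.46738686e+00]), 'joint_velocities': array([ 0.00164557, -0.00074959,  0.00417942, -0.00074337,  0.00117913,
       -0.00062854]), 'effort': array([ 8.70470194e-04, -4.46707749e+01,  2.96128803e+01,  8.41712375e-03,
       -7.98183373e-05, -5.18108479e-06]), 'position': array([ 0.24647061, -0.57347979,  0.19551585]), 'eef_rot': array([[ 9.18782190e-01,  3.94764328e-01, -6.42501141e-04],
       [ 3.94764797e-01, -9.18779996e-01,  2.01838543e-03],
       [ 2.06469373e-04, -2.10809342e-03, -9.99997757e-01]]), 'force': array([-0.17438571, -0.5262429 ,  0.06120088]), 'torque': array([-0.00552562, -0.0114063 ,  0.02551795]), 'opening': 0.9994577567510584} 0.0187
```

View pics/side0.png

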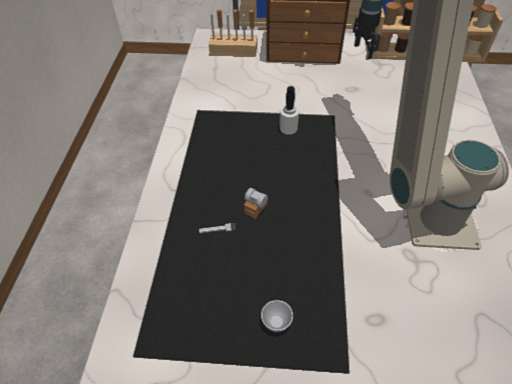

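View pics/top0.png

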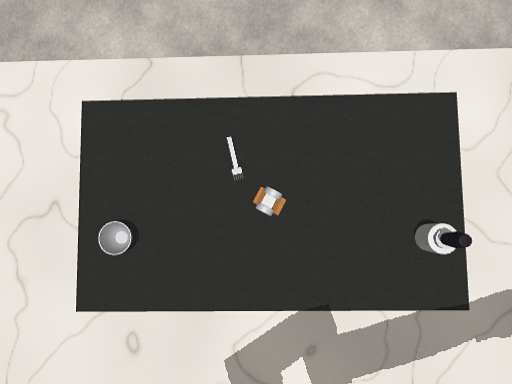

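Run:
```python
import cv2,numpy as np
a=cv2.imread("pics/side0.png")[175:230,225:290]; b=cv2.imread("pics/top0.png")[175:225,240:300]
a=cv2.resize(a,(400*65//55,400),interpolation=cv2.INTER_CUBIC);b=cv2.resize(b,(320,400*50//60*4//5),interpolation=cv2.INTER_CUBIC)
o=np.zeros((400,800,3),np.uint8);o[:,:a.shape[1]]=a;o[:b.shape[0],a.shape[1]:a.shape[1]+320]=b
cv2.imwrite("pics/z0.png",o)
for n,i in(("side",0),("top",0)):
    im=cv2.imread(f"pics/{n}0.png");h=cv2.cvtColor(im,cv2.COLOR_BGR2HSV)
```

```text
(no output)
```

View pics/z0.png

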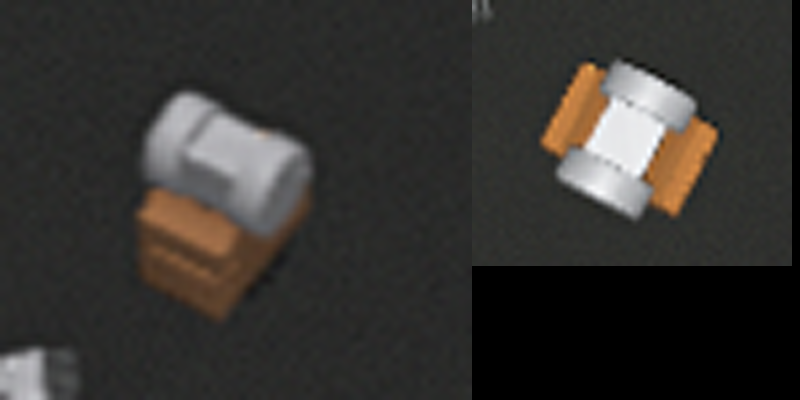

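```bash
cat > h.py <<'E'
import cv2,numpy as np
from workcell import monitor, read_camera, bot
def ray(c,u,v,z):
    f=192/np.tan(np.radians(c["vfov"])/2); R=np.array(c["R"]);t=np.array(c["t"])
    d=R.T@np.array([(u-c["cx"])/f,(v-c["cy"])/f,1]); C=-R.T@t
    return C+d*(z-C[2])/d[2]
def proj(c,X):
    f=192/np.tan(np.radians(c["vfov"])/2); p=np.array(c["R"])@X+np.array(c["t"]); return f*p[:2]/p[2]+[c["cx"],c["cy"]]
def snap(n,box,name,sc=8):
    c=read_camera(n); u0,v0,u1,v1=box
    im=cv2.cvtColor(c["color"],cv2.COLOR_RGB2BGR)[v0:v1,u0:u1]
    cv2.imwrite(f"pics/{name}.png",cv2.resize(im,None,fx=sc,fy=sc,interpolation=cv2.INTER_CUBIC)); return c
E
python3 - <<'E'
from h import *
for n,box in(("side",(235,175,275,225)),("top",(245,180,295,222))):
    c=snap(n,box,n+"z1",10)
    print(n,"cam",-np.array(c["R"]).T@c["t"])
    h=cv2.cvtColor(c["color"],cv2.COLOR_RGB2HSV); u0,v0,u1,v1=box
    for nm,m in(("metal",(h[...,1]<60)&(h[...,2]>95)),("wood",(h[...,1]>90)&(h[...,2]>60)),("all",((h[...,2]>80)))):
        mm=np.zeros(m.shape,np.uint8);mm[v0:v1,u0:u1]=m[v0:v1,u0:u1]
        p=np.argwhere(mm)[:,::-1].astype(np.float32)
        r=cv2.minAreaRect(p); print(nm,len(p),p.mean(0),r)
        if n=="top":
            z=.068 if nm!="wood" else .058
            q=np.array([ray(c,*x,z)[:2] for x in p],np.float32)*1000
            r=cv2.minAreaRect(q);print("  world mm",q.mean(0),r, "median nn")
E
```

```text
side cam [0.51019239 0.84280418 1.11190848]
metal 251 [255.7012 196.5259] ((255.7000274658203, 196.6000213623047), (21.46625328063965, 12.969193458557129), 26.56505012512207)
wood 224 [252.1875  209.08482] ((254.8069610595703, 209.93069458007812), (22.885854721069336, 16.219106674194336), 5.710593223571777)
all 474 [254.31012 201.62447] ((253.20001220703125, 202.60000610351562), (23.25510597229004, 25.93838882446289), 26.56505012512207)
top cam [ 0.54191869 -0.00722034  1.01331197]
metal 387 [268.47803 200.6305 ] ((268.7000427246094, 200.6000213623047), (17.8885440826416, 25.491174697875977), 26.56505012512207)
  world mm [597.6846    -4.517952] ((597.79931640625, -5.089141845703125), (43.75815963745117, 62.403404235839844), 62.771549224853516) median nn
wood 278 [269.43524 201.01079] ((269.0275573730469, 200.5382537841797), (29.907360076904297, 18.391550064086914), 27.64597511291504)
  world mm [597.314      -6.7889476] ((598.5255126953125, -5.791851043701172), (73.76866912841797, 45.47673034667969), 61.45029830932617) median nn
all 667 [268.89954 200.83658] ((268.9000244140625, 200.70001220703125), (29.068883895874023, 25.491174697875977), 26.56505012512207)
  world mm [597.1711     -5.5205784] ((597.552978515625, -5.4738311767578125), (70.99649047851562, 62.43869400024414), 62.564571380615234) median nn
```

View pics/topz1.png

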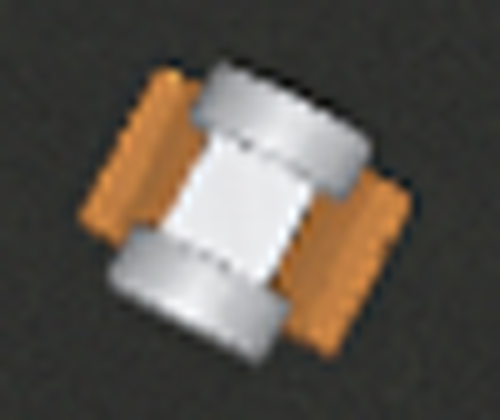

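View pics/sidez1.png

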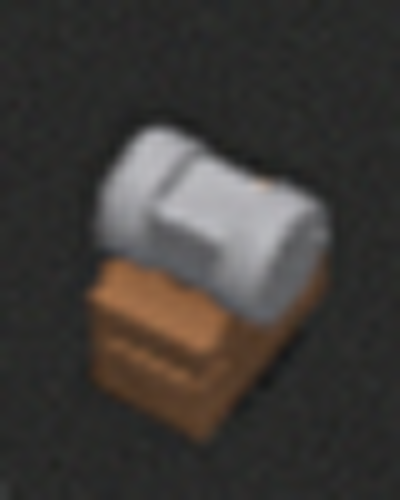

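Emit:
{"method": "arm_command", "body": {"moves": [0, 0, -60, 0, 0, 0, 0, 0, -120, 0, 0, 0, 0, 0, -180, 0, 0, 0, 0, 0, -180, 0, 0, 0], "grip": 1, "newtons": 60}}

```text
time_s: 0.7
position: [0.2475, -0.5768, 0.3834]
eef_rot: [[0.919, 0.395, 0.004], [0.395, -0.919, -0.011], [-0.001, 0.012, -1.0]]
force: [-0.7, -0.6, -1.0]
opening: 0.998
```

```bash
cat >> h.py <<'E'
from scipy.spatial.transform import Rotation as Ro
th=np.radians(-27.3); C0=np.array([.598,-.005,.068]); A=np.array([np.cos(th),np.sin(th),0]); P=np.array([-np.sin(th),np.cos(th),0])
def pose(t,back=0,c=C0,up=0,off=.025):
    t=np.radians(t); d=np.sin(t)*P-np.array([0,0,np.cos(t)]); R=np.stack([np.cross(A,d),A,d],1)
    return c+[0,0,up]+d*(off-back),R
def go(T,base=None):
    s=monitor.state(); p,R=T; R0=np.array(s["eef_rot"])
    print("shift",np.round(R0.T@(p-s["position"])*1000,1),"turn",np.round(Ro.from_matrix(R0.T@R).as_rotvec(degrees=True),1))
def st():
    s=monitor.state();print(s["time_s"],"q",np.round(s["q"],3),"p",np.round(s["position"],4),"F",np.round(s["force"],1),"T",np.round(s["torque"],2),"open",round(s["opening"],3))
    R=np.array(s["eef_rot"]); d=R[:,2]; print("tilt",np.degrees(np.arctan2(d@P,-d[2])),"y.A",R[:,1]@A)
E
python3 - <<'E'
from h import *
st(); go(pose(0,up=.28))
E
```

```text
0.7 q [-1.268  0.242  0.314  1.631  0.     1.467] p [ 0.2475 -0.5768  0.3834] F [-0.7 -0.6 -1. ] T [-0.    0.02  0.01] open 0.998
tilt -0.4817540733700122 y.A 0.7721480824294137
shift [ 547.8 -387.7   55.2] turn [  0.6   0.3 -39.4]
```

Emit:
{"method": "arm_command", "body": {"moves": [548, -388, 50, 0, 0, -39.4, 548, -388, 50, 0, 0, -39.4, 548, -388, 50, 0, 0, -39.4, 548, -388, 50, 0, 0, -39.4, 548, -388, 50, 0, 0, -39.4, 548, -388, 50, 0, 0, -39.4, 548, -388, 50, 0, 0, -39.4, 548, -388, 50, 0, 0, -39.4, 548, -388, 50, 0, 0, -39.4, 548, -388, 50, 0, 0, -39.4, 548, -388, 50, 0, 0, -39.4, 548, -388, 50, 0, 0, -39.4]}}

```text
time_s: 2.2
position: [0.5972, 0.0015, 0.324]
eef_rot: [[0.455, 0.89, -0.004], [0.89, -0.455, 0.001], [-0.001, -0.004, -1.0]]
force: [-1.2, 0.1, 0.2]
opening: 0.996
```

Run:
```python
from h import *
st(); go(pose(55,back=.12,up=.1)); go(pose(55,back=.12))
```

```text
2.2 q [-0.106  0.193  0.132  1.513  0.     1.937] p [0.5972 0.0015 0.324 ] F [-1.2  0.1  0.2] T [-0.    0.04  0.05] open 0.996
tilt -0.0522731977304396 y.A 0.9999865844311905
shift [-83.1   3.7 101.5] turn [-0.3 55.1  0.1]
shift [-83.    4.  201.5] turn [-0.3 55.1  0.1]
```

Emit:
{"method": "arm_command", "body": {"moves": [-83, 4, 100, 0, 55, 0, -83, 4, 100, 0, 55, 0, -83, 4, 100, 0, 55, 0, -83, 4, 100, 0, 55, 0, -83, 4, 100, 0, 55, 0, -83, 4, 100, 0, 55, 0, -83, 4, 100, 0, 55, 0, -83, 4, 100, 0, 55, 0]}}

```text
time_s: 3.2
position: [0.563, -0.0766, 0.2279]
eef_rot: [[0.261, 0.889, 0.376], [0.512, -0.458, 0.726], [0.818, 0.003, -0.575]]
force: [-0.3, 1.0, -0.7]
opening: 1.0
```

Run:
```python
from h import *
st(); go(pose(55,back=.10)); go(pose(55,back=.0))
```

```text
3.2 q [-0.738  0.273 -0.283  1.366  0.912  1.134] p [ 0.563  -0.0766  0.2279] F [-0.3  1.  -0.7] T [-0.73  0.35  0.03] open 1.0
tilt 54.90085882884093 y.A 0.9999959021106613
shift [-85.1  -2.1  82.1] turn [0.1 0.1 0.1]
shift [-84.9  -2.2 182.1] turn [0.1 0.1 0.1]
```

Run:
```python
from h import *
for n in("top","side"):
    c=read_camera(n); cv2.imwrite(f"pics/{n}2.png",cv2.cvtColor(c["color"],cv2.COLOR_RGB2BGR))
    if n=="top": print(ray(c,437,239,.1), proj(c,np.array([.46,-.42,.098])))
```

```text
[ 0.50221325 -0.39138092  0.1       ] [450.23907245 257.36006074]
```

View pics/top2.png

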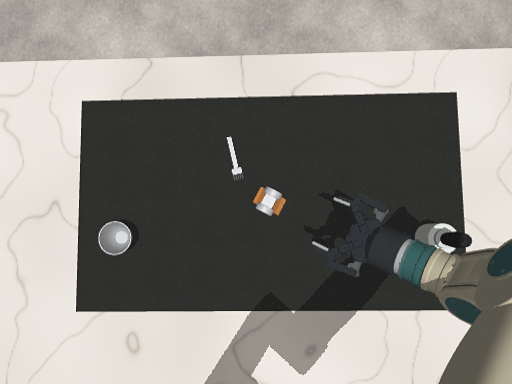

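View pics/side2.png

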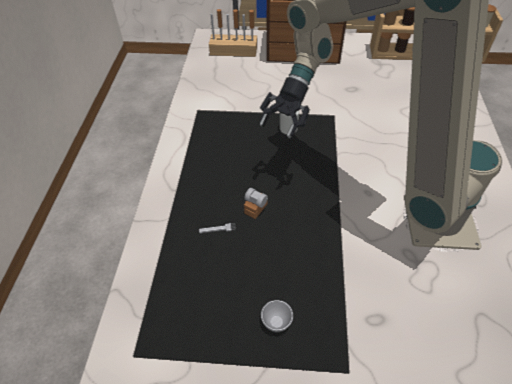

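Run:
```python
from h import *
st(); go(pose(40,back=.10));
```

```text
3.3 q [-0.738  0.273 -0.283  1.366  0.912  1.133] p [ 0.5631 -0.0764  0.228 ] F [-0.1  0.5  0. ] T [-0.65  0.41  0.04] open 0.998
tilt 54.91537347282452 y.A 0.9999943873992331
shift [-66.   -2.   84.5] turn [  0.1 -14.9   0.2]
```

Emit:
{"method": "arm_command", "body": {"moves": [-33, -1, 42, 0, -8, 0, -66, -2, 84, 0, -15, 0, -66, -2, 84, 0, -15, 0, -66, -2, 84, 0, -15, 0, -66, -2, 84, 0, -15, 0]}}

```text
time_s: 3.92
position: [0.5759, -0.0499, 0.1258]
eef_rot: [[0.351, 0.888, 0.298], [0.681, -0.46, 0.57], [0.643, 0.002, -0.766]]
force: [0.4, -0.5, 0.6]
opening: 0.996
```

Run:
```python
from h import *
st(); go(pose(40,back=.0)); snap("top",(240,170,340,245),"t3");
```

```text
3.925 q [-0.578  0.254 -0.391  1.007  0.694  1.44 ] p [ 0.5759 -0.0499  0.1258] F [ 0.4 -0.5  0.6] T [-0.61  0.28  0.  ] open 0.996
tilt 40.016759093377814 y.A 0.9999955412796409
shift [  1.1  -1.3 101.4] turn [ 0.2 -0.   0. ]
```

View pics/t3.png

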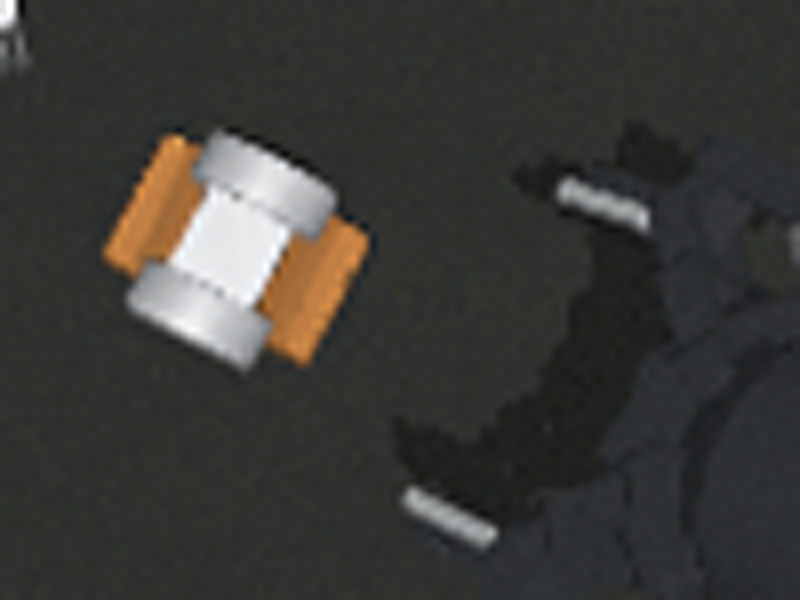

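Emit:
{"method": "arm_command", "body": {"moves": [1, -1, 40, 0, 0, 0, 1, -1, 70, 0, 0, 0, 1, -1, 85, 0, 0, 0, 1, -1, 101, 0, 0, 0, 1, -1, 101, 0, 0, 0, 1, -1, 101, 0, 0, 0]}}

```text
time_s: 4.72
position: [0.6048, 0.0092, 0.0483]
eef_rot: [[0.352, 0.888, 0.297], [0.68, -0.46, 0.57], [0.643, 0.001, -0.766]]
force: [0.6, -0.3, 0.1]
opening: 1.001
```

Run:
```python
from h import *
st(); go(pose(40,back=.0)); snap("top",(240,170,340,245),"t4"); snap("side",(220,150,320,225),"s4");
```

```text
4.725 q [-0.455  0.343 -0.469  0.738  0.698  1.601] p [0.6048 0.0092 0.0483] F [ 0.6 -0.3  0.1] T [-0.56  0.29 -0.05] open 1.001
tilt 40.00795297197349 y.A 0.9999979191619063
shift [ 0.6  0.5 -0.2] turn [ 0.1 -0.  -0. ]
```

View pics/t4.png

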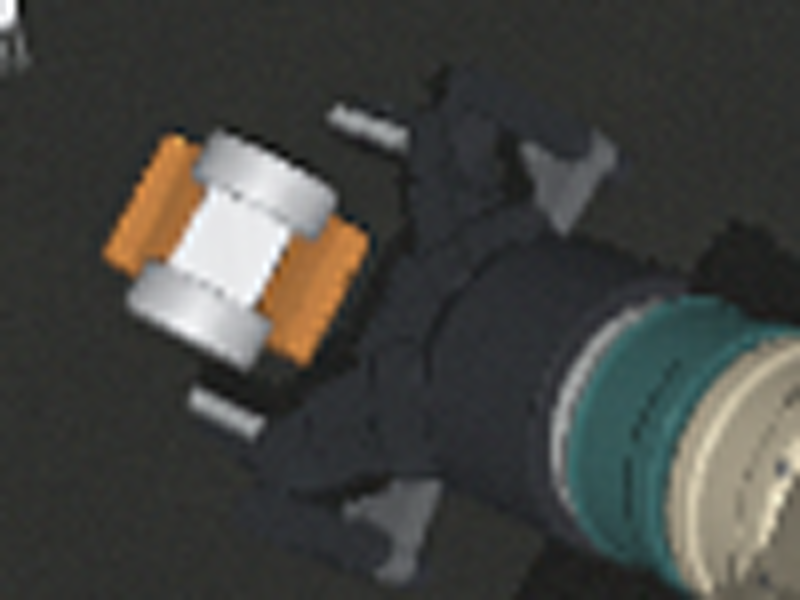

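View pics/s4.png

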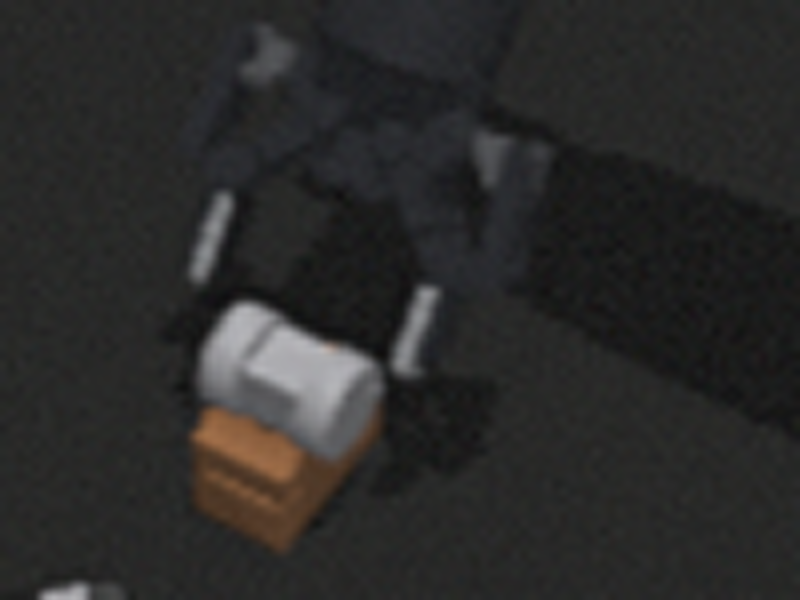

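Run:
```python
from h import *
s=monitor.state();R=np.array(s["eef_rot"]);p=np.array(s["position"])
for n in("top","side"):
    c=read_camera(n)
    print(n,"anvil",proj(c,C0),"tcp",proj(c,p))
    for k in(.0,.013,.032,.051): print(k,[np.round(proj(c,p-k*R[:,2]+x*R[:,0]+y*R[:,1]),1) for x in(.011,) for y in(-.0425,.0425)])
```

```text
top anvil [268.67446266 200.48875708] tcp [262.96816437 198.26430304]
0.0 [array([252.2, 211.9]), array([267.6, 181.3])]
0.013 [array([255. , 213.3]), array([270.6, 182.4])]
0.032 [array([259.3, 215.4]), array([275.1, 184. ])]
0.051 [array([263.7, 217.7]), array([279.8, 185.7])]
side anvil [255.16384933 197.13912746] tcp [252.78249027 204.27179744]
0.0 [array([262.7, 210.2]), array([240.2, 199.3])]
0.013 [array([264.1, 206.4]), array([241.5, 195.6])]
0.032 [array([266.1, 201. ]), array([243.4, 190.3])]
0.051 [array([268.1, 195.5]), array([245.3, 184.8])]
```

Run:
```python
from h import *
for n,b in(("top",(245,175,305,235)),("side",(230,165,290,225))):
    c=read_camera(n);u0,v0,u1,v1=b
    im=cv2.cvtColor(c["color"],cv2.COLOR_RGB2BGR)[v0:v1,u0:u1].astype(float)
    im=np.clip(im*3.2,0,255).astype(np.uint8)
    cv2.imwrite(f"pics/{n}5.png",cv2.resize(im,None,fx=10,fy=10,interpolation=cv2.INTER_CUBIC))
```

```text
(no output)
```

View pics/top5.png

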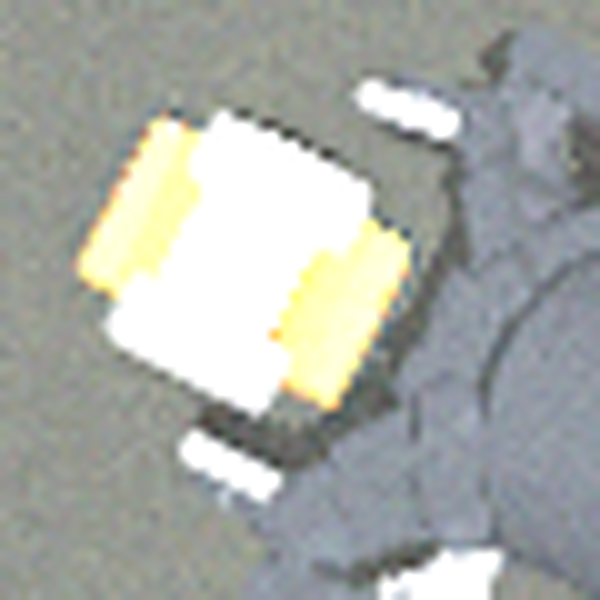

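View pics/side5.png

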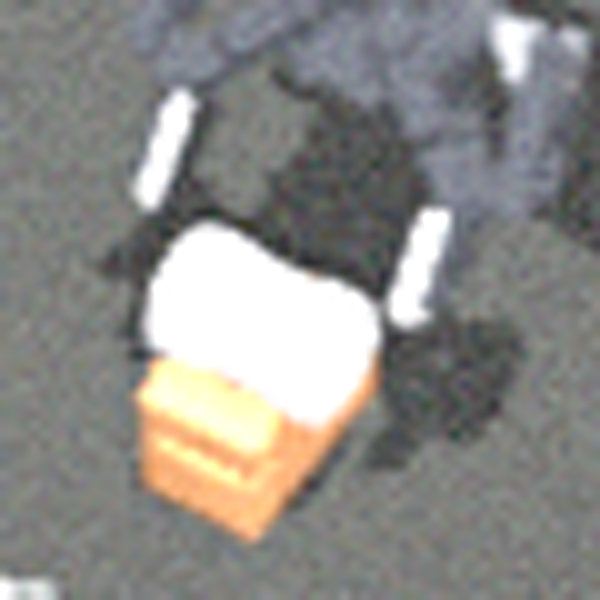

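```bash
cat >> h.py <<'E'
def tri(ct,a,cs,b):
    def P_(c):
        f=192/np.tan(np.radians(c["vfov"])/2);K=np.array([[f,0,c["cx"]],[0,f,c["cy"]],[0,0,1]]);return K@np.c_[np.array(c["R"]),np.array(c["t"])]
    X=cv2.triangulatePoints(P_(ct),P_(cs),np.array(a,float).reshape(2,1),np.array(b,float).reshape(2,1)).ravel();X=X[:3]/X[3]
    print("tri",np.round(X,4),"resid",proj(ct,X)-a,proj(cs,X)-b);return X
E
python3 - <<'E'
from h import *
ct=read_camera("top");cs=read_camera("side");s=monitor.state()
R=np.array(s["eef_rot"])
for a,b in(((272,201.7),(257.5,191.2)),((263.2,219),(270.5,197)),((280.7,184.5),(244.5,185.5)),((273,222.5),(274,186.5)),((290.5,187.5),(248.8,174.5)),((268.6,200.8),(256,196.2))):
    X=tri(ct,a,cs,b); print("  tool frame mm",R.T@(X-s["position"])*1000)
E
```

```text
tri [ 0.5922 -0.013   0.0887] resid [0.02680923 0.66796799] [-0.42568687 -0.02779854]
  tool frame mm [  6.29722107  -0.15485495 -47.98772939]
tri [0.5503 0.0085 0.0892] resid [0.04315886 1.03758737] [-0.66976701 -0.02378231]
  tool frame mm [  6.51053962 -47.19809093 -48.45628649]
tri [ 0.6346 -0.0344  0.0884] resid [0.00330824 0.08339521] [-0.05245722 -0.00494934]
  tool frame mm [  6.44421433  47.35013869 -47.40294937]
tri [ 0.5413 -0.0145  0.1137] resid [0.0516749  1.24751714] [-0.78632522 -0.02298021]
  tool frame mm [  3.45938734 -44.64203509 -83.03973425]
tri [ 0.6229 -0.0561  0.118 ] resid [0.02526542 0.67531414] [-0.41413504 -0.03750902]
  tool frame mm [  6.65994172  46.97338081 -85.97359032]
tri [ 0.596  -0.0048  0.0732] resid [0.01588077 0.38349737] [-0.24717866 -0.01631479]
  tool frame mm [  3.21124847  -0.50064658 -30.3229429 ]
```

Emit:
{"method": "arm_command", "body": {"moves": [0, 0, 10, 0, 0, 0, 0, 0, 20, 0, 0, 0, 0, 0, 20, 0, 0, 0]}}

```text
time_s: 5.5
position: [0.6091, 0.0228, 0.0311]
eef_rot: [[0.353, 0.889, 0.293], [0.68, -0.458, 0.572], [0.643, -0.002, -0.766]]
force: [0.4, 0.6, -0.3]
opening: 0.996
```

Run:
```python
from h import *
st(); snap("top",(245,175,305,235),"t6",10); snap("side",(230,165,290,225),"s6",10);
```

```text
5.5 q [-0.428  0.367 -0.482  0.684  0.697  1.633] p [0.6091 0.0228 0.0311] F [ 0.4  0.6 -0.3] T [-0.59  0.35  0.03] open 0.996
tilt 39.99008080763176 y.A 0.9999972110079965
```

View pics/t6.png

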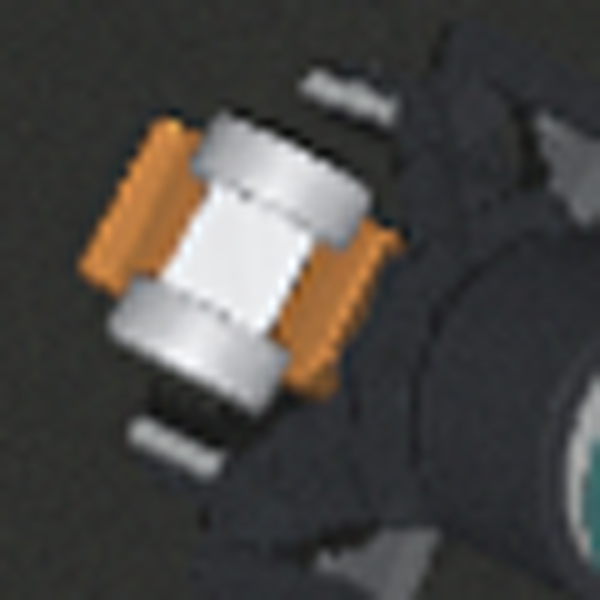

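View pics/s6.png

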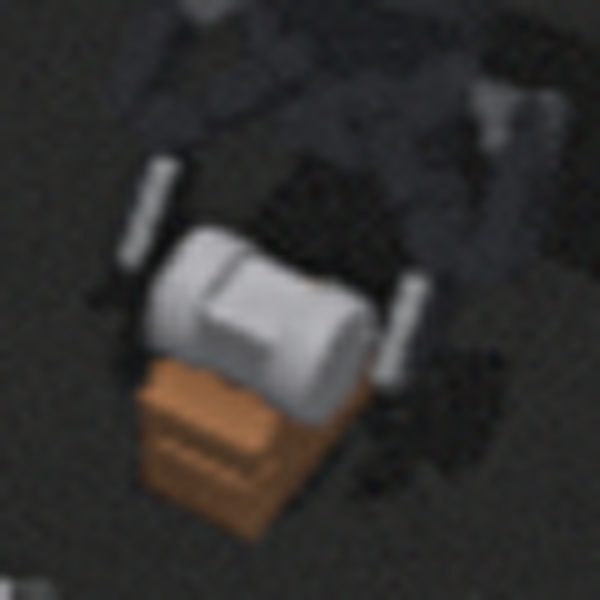

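Run:
```python
from h import *
ct=read_camera("top");cs=read_camera("side");s=monitor.state()
R=np.array(s["eef_rot"])
for a,b in(((271.4,202.3),(257.4,192.2)),((266.5,200.5),(255.5,197.5))):
    X=tri(ct,a,cs,b); print("  tool frame mm",R.T@(X-s["position"])*1000, "anvil rel",R.T@(C0-s["position"])*1000)
print(proj(ct,np.array(s["position"])-.032*R[:,2]),proj(cs,np.array(s["position"])-.032*R[:,2]))
```

```text
tri [ 0.5917 -0.0115  0.0854] resid [0.01387166 0.3298336 ] [-0.21061429 -0.01321747]
  tool frame mm [  5.03167765  -1.15885515 -65.05020853] anvil rel [  0.46861418   1.39803119 -46.11507299]
tri [5.97e-01 3.00e-04 7.27e-02] resid [0.01250039 0.299224  ] [-0.19337109 -0.01283296]
  tool frame mm [  6.75427254  -1.87521787 -47.03864704] anvil rel [  0.46861418   1.39803119 -46.11507299]
[265.28308537 199.68387519] [254.16012621 201.29934981]
```

Emit:
{"method": "arm_command", "body": {"moves": [0, 0, 3, 0, 0, 0, 0, 0, 6, 0, 0, 0, 0, 0, 6, 0, 0, 0]}}

```text
time_s: 6.08
position: [0.6117, 0.0253, 0.0275]
eef_rot: [[0.352, 0.888, 0.295], [0.68, -0.459, 0.571], [0.643, -0.0, -0.766]]
force: [-0.3, 0.3, -0.2]
opening: 0.996
```

Emit:
{"method": "arm_command", "body": {"moves": [0, 0, 2, 0, 0, 0, 0, 0, 3, 0, 0, 0, 0, 0, 3, 0, 0, 0]}}

```text
time_s: 6.45
position: [0.6127, 0.0269, 0.0253]
eef_rot: [[0.352, 0.888, 0.295], [0.68, -0.459, 0.571], [0.643, -0.0, -0.766]]
force: [-0.3, 0.4, -0.6]
opening: 1.001
```

Emit:
{"method": "arm_command", "body": {"moves": [0, 0, 2, 0, 0, 0, 0, 0, 3, 0, 0, 0, 0, 0, 3, 0, 0, 0]}}

```text
time_s: 6.82
position: [0.6135, 0.0286, 0.023]
eef_rot: [[0.352, 0.888, 0.295], [0.68, -0.459, 0.571], [0.643, -0.0, -0.766]]
force: [-0.5, -0.9, -0.1]
opening: 0.995
```

Emit:
{"method": "arm_command", "body": {"moves": [0, 0, 0, 0, 0, 0, 0, 0, 0, 0, 0, 0, 0, 0, 0, 0, 0, 0, 0, 0, 0, 0, 0, 0, 0, 0, 0, 0, 0, 0, 0, 0, 0, 0, 0, 0], "grip": -1, "newtons": 30}}

```text
time_s: 7.58
position: [0.6139, 0.0282, 0.0233]
eef_rot: [[0.352, 0.888, 0.296], [0.681, -0.46, 0.571], [0.643, 0.001, -0.766]]
force: [-0.3, -2.5, 2.8]
opening: 0.703
```

Run:
```python
from h import *
st(); snap("top",(245,175,305,235),"t7",10); snap("side",(230,165,290,225),"s7",10);
```

```text
7.575 q [-0.415  0.379 -0.486  0.653  0.696  1.652] p [0.6139 0.0282 0.0233] F [-0.3 -2.5  2.8] T [-0.67  0.31 -0.14] open 0.703
tilt 39.9941926644258 y.A 0.999999270857936
```

View pics/t7.png

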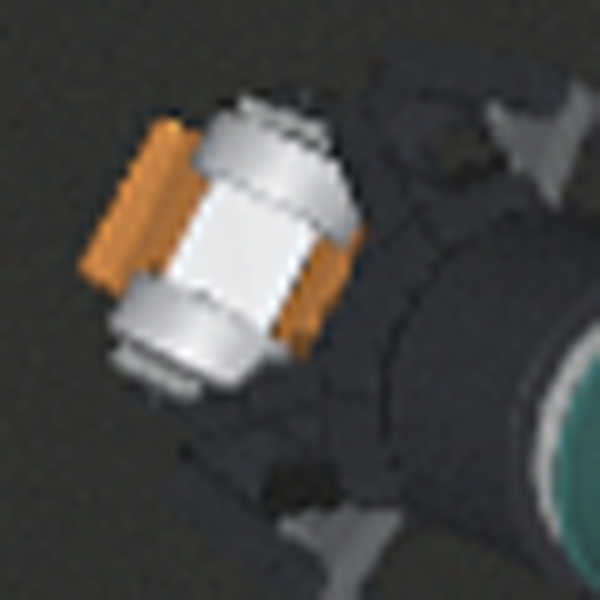

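View pics/s7.png

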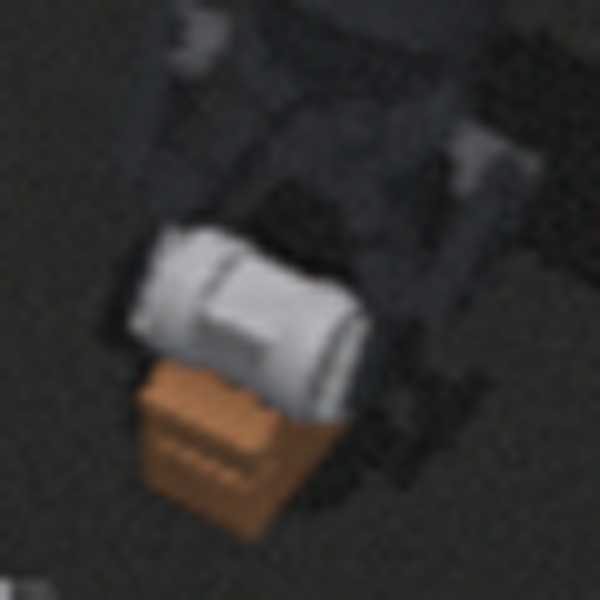

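Emit:
{"method": "arm_command", "body": {"moves": [0, 0, 0, 0, 0, 0, 0, 0, 0, 0, 0, 0], "grip": -1, "newtons": 70}}

```text
time_s: 7.92
position: [0.6139, 0.0281, 0.0234]
eef_rot: [[0.352, 0.888, 0.296], [0.681, -0.46, 0.571], [0.643, 0.001, -0.766]]
force: [-3.4, -3.9, 4.0]
opening: 0.693
```

Run:
```python
from h import *
st();s=monitor.state();R=np.array(s["eef_rot"]);print(R.T@(C0-s["position"])*1000)
for z in(.02,.05,.08,.11): print(np.round(R.T@[0,0,z*1000],1))
```

```text
7.925 q [-0.415  0.379 -0.486  0.653  0.696  1.652] p [0.6139 0.0281 0.0234] F [-3.4 -3.9  4. ] T [-0.71  0.32 -0.01] open 0.693
tilt 39.99468082053355 y.A 0.9999991063214274
[  0.49973118   1.13063319 -57.78017817]
[ 12.9   0.  -15.3]
[ 32.1   0.  -38.3]
[ 51.4   0.  -61.3]
[ 70.7   0.1 -84.3]
```

Emit:
{"method": "arm_command", "body": {"moves": [7, 0, -8, 0, 0, 0, 20, 0, -24, 0, 0, 0, 38, 0, -45, 0, 0, 0, 55, 0, -65, 0, 0, 0, 71, 0, -84, 0, 0, 0, 77, 0, -92, 0, 0, 0, 77, 0, -92, 0, 0, 0, 77, 0, -92, 0, 0, 0]}}

```text
time_s: 8.93
position: [0.6123, 0.0288, 0.1414]
eef_rot: [[0.354, 0.888, 0.293], [0.68, -0.459, 0.571], [0.642, -0.003, -0.767]]
force: [0.4, 0.8, -4.2]
opening: 0.692
```

Run:
```python
from h import *
st(); snap("top",(235,170,310,245),"t8",8); snap("side",(220,150,295,225),"s8",8)
s=monitor.state();R=np.array(s["eef_rot"]);p=np.array(s["position"]);off=.058;c=p-off*R[:,2];print("c",c)
for t in(30,20,10,0,-10,-20,-30,-40,-50,-60):
    q,Q=pose(t,c=c,off=off); print(t,np.round(R.T@(q-p)*1000,0),np.round(Ro.from_matrix(R.T@Q).as_rotvec(degrees=True),1))
```

```text
8.925 q [-0.415  0.226 -0.389  0.908  0.696  1.652] p [0.6123 0.0288 0.1414] F [ 0.4  0.8 -4.2] T [-1.05  0.5  -0.01] open 0.692
tilt 39.95178766016423 y.A 0.9999952828890574
c [ 0.5954732  -0.00439468  0.1859745 ]
30 [-10.   0.  -1.] [ -0.1 -10.   -0.1]
20 [-20.   0.  -3.] [ -0.1 -20.   -0.1]
10 [-29.   0.  -8.] [ -0.1 -30.   -0.1]
0 [-37.   0. -14.] [ -0.1 -40.   -0.1]
-10 [-44.   0. -21.] [ -0.2 -50.   -0.1]
-20 [-50.   0. -29.] [ -0.2 -60.   -0.1]
-30 [-54.   0. -38.] [ -0.2 -70.   -0.1]
-40 [-57.   0. -48.] [ -0.2 -80.   -0.1]
-50 [-58.   0. -58.] [ -0.2 -90.   -0. ]
-60 [-57.   0. -68.] [  -0.2 -100.    -0. ]
```

View pics/t8.png

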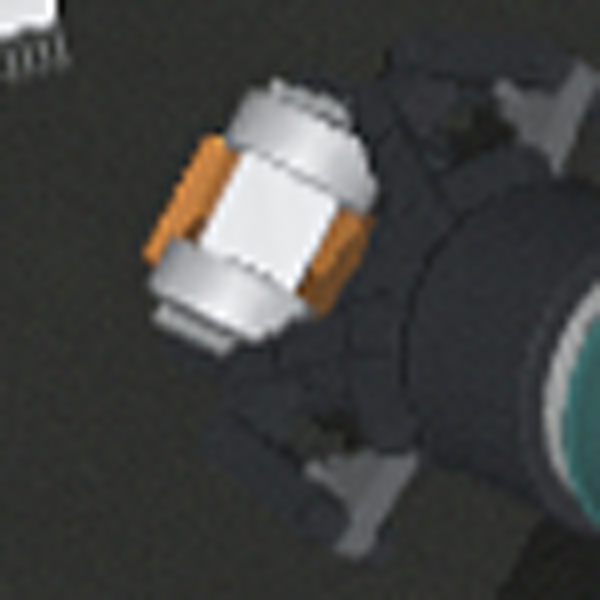

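View pics/s8.png

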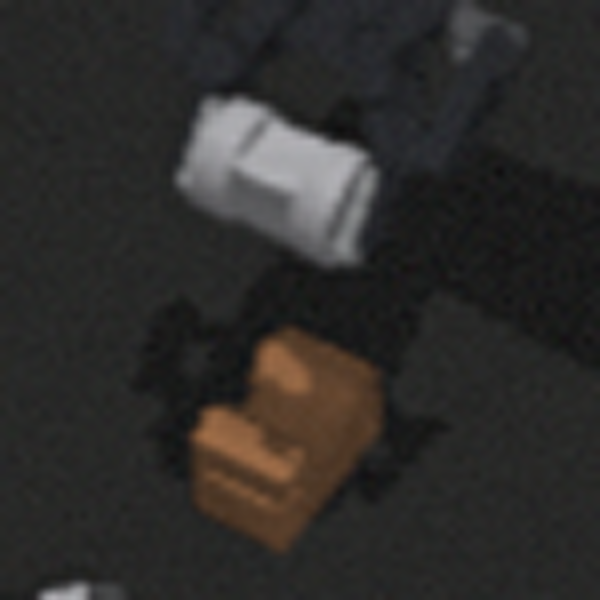

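Emit:
{"method": "arm_command", "body": {"moves": [-5, 0, 0, 0, -5, 0, -14, 0, -2, 0, -14, 0, -23, 0, -5, 0, -24, 0, -32, 0, -10, 0, -34, 0, -40, 0, -17, 0, -44, 0, -47, 0, -25, 0, -54, 0, -52, 0, -33, 0, -64, 0, -56, 0, -42, 0, -74, 0, -57, 0, -52, 0, -84, 0, -58, 0, -58, 0, -90, 0, -58, 0, -58, 0, -90, 0, -58, 0, -58, 0, -90, 0]}}

```text
time_s: 10.52
position: [0.5761, -0.044, 0.1497]
eef_rot: [[0.297, 0.888, -0.352], [0.573, -0.46, -0.678], [-0.764, -0.0, -0.645]]
force: [0.1, 0.1, -3.4]
opening: 0.694
```

Run:
```python
from h import *
st(); snap("top",(220,160,320,235),"t9",8); snap("side",(200,150,300,225),"s9",8)
```

```text
10.525 q [ 0.16   0.651  0.151  1.686 -0.66   2.427] p [ 0.5761 -0.044   0.1497] F [ 0.1  0.1 -3.4] T [ 1.21 -0.58 -0.01] open 0.694
tilt -49.84080528962318 y.A 0.9999978131144481
```

View pics/t9.png

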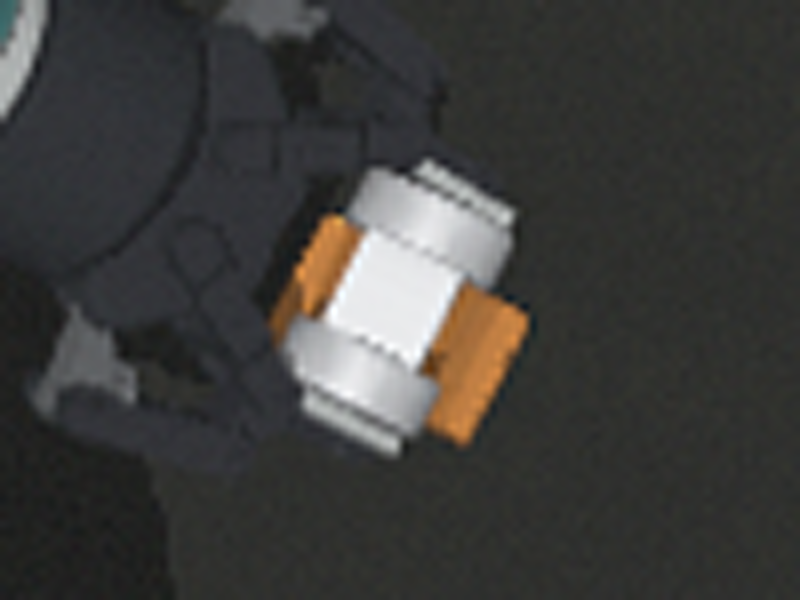

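View pics/s9.png

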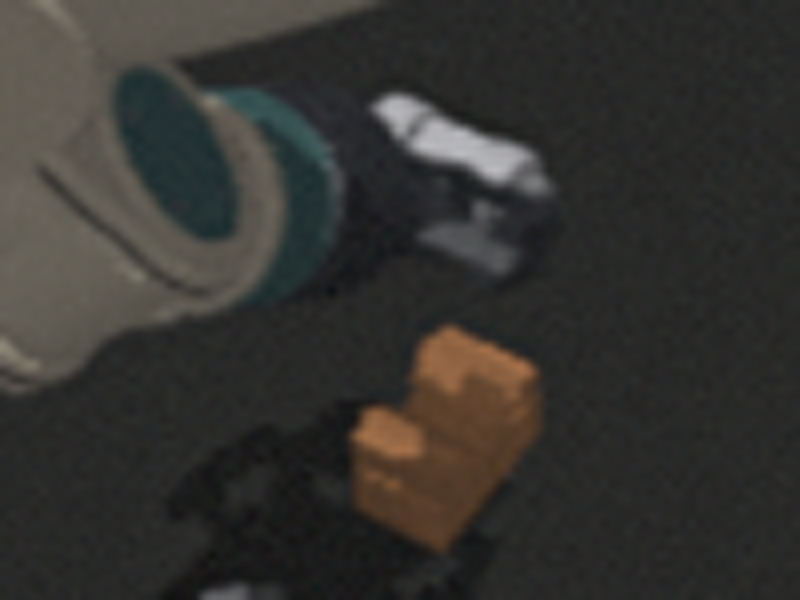

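Run:
```python
from h import *
s=monitor.state();R=np.array(s["eef_rot"]);p=np.array(s["position"]);G=np.array([.5,1.1,-57.8])/1000
print("c",p+R@G)
for z in(.06,.02,.008,.001,0,-.001): print(z,np.round(R.T@(C0+[0,0,z]-R@G-p)*1000,1))
```

```text
c [ 0.59764932 -0.00551373  0.18794295]
0.06 [46.2 -0.  38.2]
0.02 [76.8 -0.1 64. ]
0.008 [85.9 -0.1 71.7]
0.001 [91.3 -0.1 76.2]
0 [92.1 -0.1 76.9]
-0.001 [92.8 -0.1 77.5]
```

Emit:
{"method": "arm_command", "body": {"moves": [20, 0, 17, 0, 0, 0, 46, 0, 38, 0, 0, 0, 66, 0, 55, 0, 0, 0, 77, 0, 64, 0, 0, 0, 81, 0, 67, 0, 0, 0, 86, 0, 72, 0, 0, 0, 86, 0, 72, 0, 0, 0]}}

```text
time_s: 11.5
position: [0.5763, -0.0441, 0.0383]
eef_rot: [[0.296, 0.888, -0.352], [0.571, -0.46, -0.68], [-0.766, 0.0, -0.643]]
force: [-0.7, 0.0, -4.4]
opening: 0.697
```

Run:
```python
from h import *
st();snap("top",(220,160,320,235),"t10",8); snap("side",(200,150,300,225),"s10",8)
s=monitor.state();R=np.array(s["eef_rot"]);p=np.array(s["position"]);G=np.array([.5,1.1,-57.8])/1000
print("c",p+R@G)
for z in(.001,0,-.001): print(z,np.round(R.T@(C0+[0,0,z]-R@G-p)*1000,1))
```

```text
11.5 q [ 0.161  0.761  0.085  1.512 -0.662  2.428] p [ 0.5763 -0.0441  0.0383] F [-0.7  0.  -4.4] T [ 1.24 -0.7   0.02] open 0.697
tilt -49.976525673021364 y.A 0.9999994027244682
c [ 0.59792848 -0.00494434  0.07547046]
0.001 [4.9 0.1 4.2]
0 [5.7 0.1 4.8]
-0.001 [6.5 0.1 5.5]
```

View pics/t10.png

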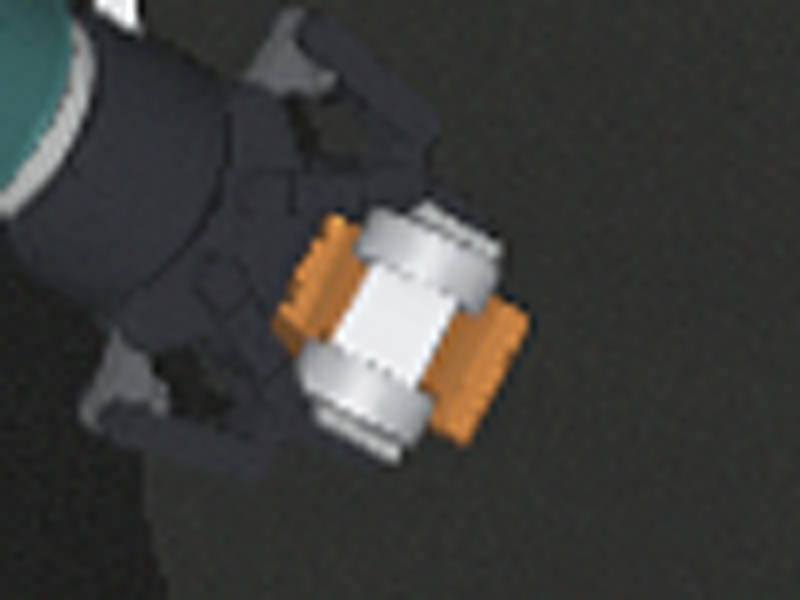

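View pics/s10.png

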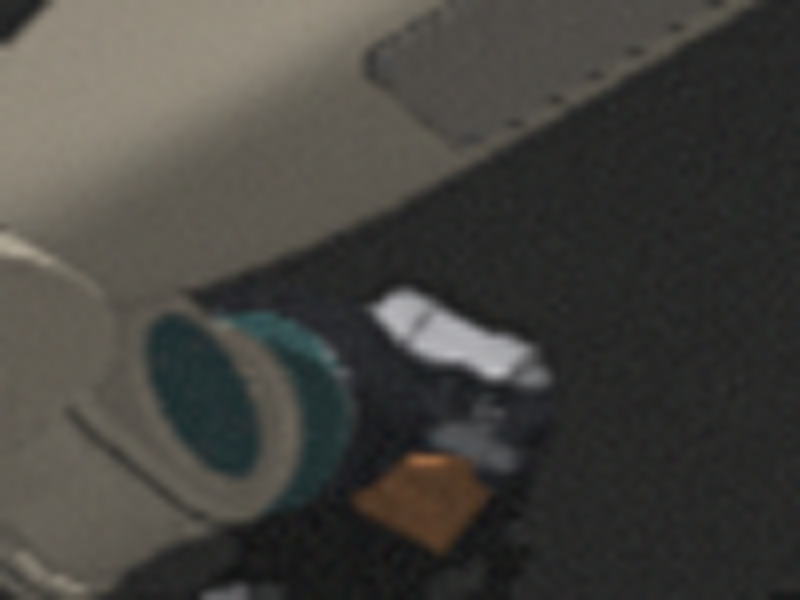

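Emit:
{"method": "arm_command", "body": {"moves": [2, 0, 2, 0, 0, 0, 4, 0, 3, 0, 0, 0, 5.5, 0, 4.5, 0, 0, 0, 5.5, 0, 4.5, 0, 0, 0]}}

```text
time_s: 12.1
position: [0.5763, -0.0439, 0.032]
eef_rot: [[0.295, 0.889, -0.352], [0.571, -0.459, -0.681], [-0.766, -0.0, -0.642]]
force: [-1.1, 2.7, 2.6]
opening: 0.693
```

Run:
```python
from h import *
st()
```

```text
12.1 q [ 0.162  0.769  0.083  1.503 -0.663  2.428] p [ 0.5763 -0.0439  0.032 ] F [-1.1  2.7  2.6] T [ 0.67  0.03 -0.29] open 0.693
tilt -50.0286117032029 y.A 0.9999999974086777
```

Emit:
{"method": "arm_command", "body": {"moves": [0, 0, 0, 0, 0, 0, 0, 0, 0, 0, 0, 0, 0, 0, 0, 0, 0, 0, 0, 0, 0, 0, 0, 0, 0, 0, 0, 0, 0, 0], "grip": 1}}

```text
time_s: 12.72
position: [0.5761, -0.0441, 0.031]
eef_rot: [[0.295, 0.888, -0.352], [0.571, -0.459, -0.68], [-0.766, -0.0, -0.643]]
force: [-0.1, -0.4, -0.5]
opening: 1.0
```

Emit:
{"method": "arm_command", "body": {"moves": [0, 0, -20, 0, 0, 0, 0, 0, -60, 0, 0, 0, 0, 0, -110, 0, 0, 0, 0, 0, -130, 0, 0, 0, 0, 0, -130, 0, 0, 0, 0, 0, -130, 0, 0, 0]}}

```text
time_s: 13.48
position: [0.6212, 0.0438, 0.1137]
eef_rot: [[0.294, 0.888, -0.353], [0.571, -0.46, -0.681], [-0.767, -0.001, -0.642]]
force: [-0.8, 0.6, -0.3]
opening: 0.998
```

Run:
```python
from h import *
st(); snap("top",(220,160,320,235),"t11",8); snap("side",(220,150,320,225),"s11",8)
go(pose(0,up=.19)); go(pose(40,back=.05,up=.07))
```

```text
13.475 q [ 0.264  0.813  0.355  1.792 -0.6    2.53 ] p [0.6212 0.0438 0.1137] F [-0.8  0.6 -0.3] T [ 0.67 -0.33 -0.07] open 0.998
tilt -50.059657811531935 y.A 0.9999985558644685
shift [-125.9    1.8  -35.6] turn [-0.1 50.1 -0.1]
shift [-78.    2.   25.4] turn [-0.1 90.1 -0.1]
```

View pics/t11.png

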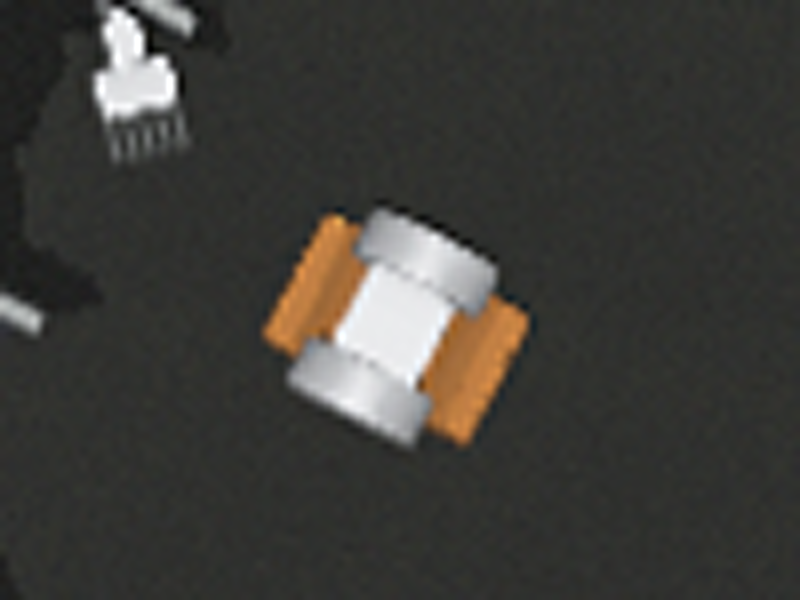

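View pics/s11.png

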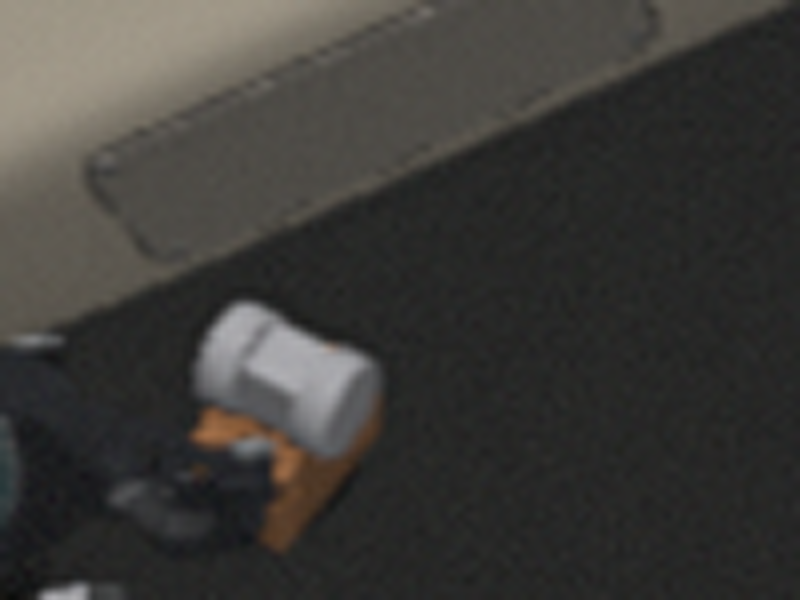

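Emit:
{"method": "arm_command", "body": {"moves": [-46, 0, -39, 0, 0, 0, -92, 0, -70, 0, 8, 0, -130, 2, -74, 0, 18, 0, -172, 2, -74, 0, 29, 0, -172, 2, -74, 0, 40, 0, -172, 2, -74, 0, 50, 0, -172, 2, -74, 0, 50, 0, -172, 2, -74, 0, 50, 0]}}

```text
time_s: 14.58
position: [0.5981, -0.0049, 0.2931]
eef_rot: [[0.46, 0.888, -0.002], [0.888, -0.46, -0.001], [-0.002, -0.002, -1.0]]
force: [0.2, -0.0, -0.9]
opening: 1.0
```

Run:
```python
from h import *
st(); go(pose(40,back=.10,off=.025)); go(pose(40,back=.10,up=.06))
```

```text
14.575 q [-1.160e-01  1.970e-01  7.400e-02  1.449e+00 -1.000e-03  1.934e+00] p [ 0.5981 -0.0049  0.2931] F [ 0.2 -0.  -0.9] T [ 0.01  0.01 -0.01] open 1.0
tilt -0.08742725043096149 y.A 0.9999966115914745
shift [-48.1   0.4 167.7] turn [-0.  40.1 -0.1]
shift [-48.2   0.3 107.7] turn [-0.  40.1 -0.1]
```

Emit:
{"method": "arm_command", "body": {"moves": [-24, 0, 20, 0, 10, 0, -48, 0, 50, 0, 20, 0, -48, 0, 80, 0, 30, 0, -48, 0, 110, 0, 40, 0, -48, 0, 150, 0, 40, 0, -48, 0, 168, 0, 40, 0, -48, 0, 168, 0, 40, 0, -48, 0, 168, 0, 40, 0]}}

```text
time_s: 15.58
position: [0.5776, -0.0464, 0.1261]
eef_rot: [[0.351, 0.889, 0.294], [0.681, -0.458, 0.571], [0.643, 0.0, -0.766]]
force: [0.2, 0.2, -0.2]
opening: 1.0
```

Run:
```python
from h import *
st(); s=monitor.state();R=np.array(s["eef_rot"]);p=np.array(s["position"]);G=np.array([.5,1.1,-57.8])/1000
_,Q=pose(40)
print(np.round(R.T@(C0-Q@G-p)*1000,1),Ro.from_matrix(R.T@Q).as_rotvec(degrees=True))
```

```text
15.575 q [-0.571  0.255 -0.388  1.007  0.694  1.447] p [ 0.5776 -0.0464  0.1261] F [ 0.2  0.2 -0.2] T [-0.54  0.27  0.03] open 1.0
tilt 39.99238780735897 y.A 0.9999996837755073
[ -2.5  -1.9 132. ] [-0.0266479   0.0076036   0.03696075]
```

Emit:
{"method": "arm_command", "body": {"moves": [-2.5, -1.5, 40, 0, 0, 0, -2.5, -1.5, 80, 0, 0, 0, -2.5, -1.5, 105, 0, 0, 0, -2.5, -1.5, 120, 0, 0, 0, -2.5, -1.5, 132, 0, 0, 0, -2.5, -1.5, 132, 0, 0, 0, -2.5, -1.5, 132, 0, 0, 0]}}

```text
time_s: 16.45
position: [0.6143, 0.027, 0.024]
eef_rot: [[0.351, 0.888, 0.296], [0.681, -0.459, 0.57], [0.643, 0.001, -0.766]]
force: [0.4, 0.1, -0.6]
opening: 1.005
```

Emit:
{"method": "arm_command", "body": {"moves": [0, 0, 0, 0, 0, 0, 0, 0, 0, 0, 0, 0, 0, 0, 0, 0, 0, 0, 0, 0, 0, 0, 0, 0, 0, 0, 0, 0, 0, 0, 0, 0, 0, 0, 0, 0], "grip": -1, "newtons": 70}}

```text
time_s: 17.2
position: [0.6145, 0.0264, 0.024]
eef_rot: [[0.352, 0.888, 0.297], [0.681, -0.46, 0.57], [0.643, 0.002, -0.766]]
force: [-2.7, -4.1, 5.2]
opening: 0.694
```

Run:
```python
from h import *
st(); snap("top",(235,170,310,245),"t12",8)
```

```text
17.2 q [-0.418  0.379 -0.484  0.655  0.696  1.649] p [0.6145 0.0264 0.024 ] F [-2.7 -4.1  5.2] T [-0.62  0.28 -0.02] open 0.694
tilt 39.99650050870546 y.A 0.9999965455532346
```

View pics/t12.png

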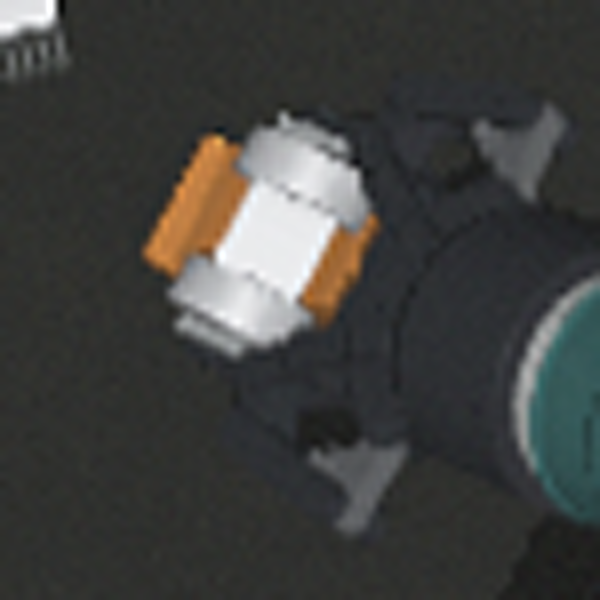

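Good grip; lift and turn as before.

Emit:
{"method": "arm_command", "body": {"moves": [7, 0, -8, 0, 0, 0, 20, 0, -24, 0, 0, 0, 38, 0, -45, 0, 0, 0, 55, 0, -65, 0, 0, 0, 68, 0, -81, 0, 0, 0, 71, 0, -84, 0, 0, 0, 71, 0, -84, 0, 0, 0, 71, 0, -84, 0, 0, 0]}}

```text
time_s: 18.25
position: [0.6125, 0.0282, 0.1315]
eef_rot: [[0.354, 0.888, 0.293], [0.68, -0.459, 0.571], [0.642, -0.003, -0.767]]
force: [-0.4, 0.4, -4.5]
opening: 0.694
```

Emit:
{"method": "arm_command", "body": {"moves": [-5, 0, 0, 0, -5, 0, -14, 0, -2, 0, -14, 0, -23, 0, -5, 0, -24, 0, -32, 0, -10, 0, -34, 0, -40, 0, -17, 0, -44, 0, -47, 0, -25, 0, -54, 0, -52, 0, -33, 0, -64, 0, -56, 0, -42, 0, -74, 0, -57, 0, -52, 0, -84, 0, -58, 0, -58, 0, -90, 0, -58, 0, -58, 0, -90, 0, -58, 0, -58, 0, -90, 0]}}

```text
time_s: 19.75
position: [0.5762, -0.0446, 0.1396]
eef_rot: [[0.297, 0.888, -0.352], [0.572, -0.46, -0.678], [-0.764, -0.001, -0.645]]
force: [0.4, -0.3, -4.8]
opening: 0.693
```

Run:
```python
from h import *
st(); snap("top",(245,175,295,225),"t13",12); snap("side",(220,140,290,200),"s13",10)
```

```text
19.75 q [ 0.159  0.66   0.143  1.669 -0.661  2.426] p [ 0.5762 -0.0446  0.1396] F [ 0.4 -0.3 -4.8] T [ 1.21 -0.62 -0.02] open 0.693
tilt -49.854863007701496 y.A 0.9999977302310127
```

View pics/t13.png

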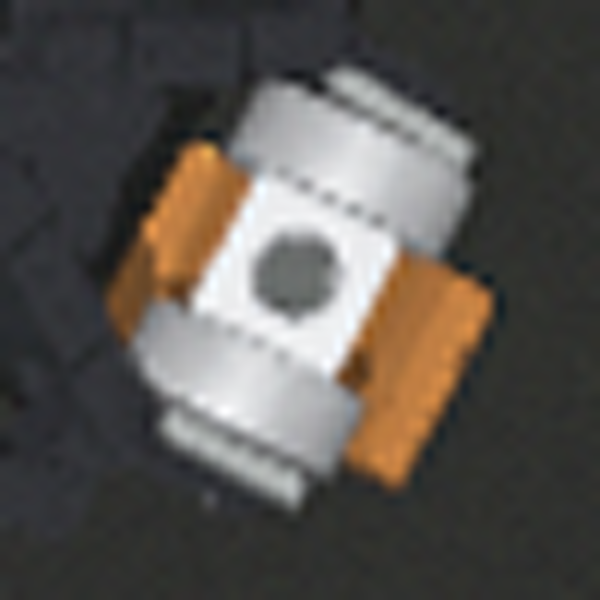

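View pics/s13.png

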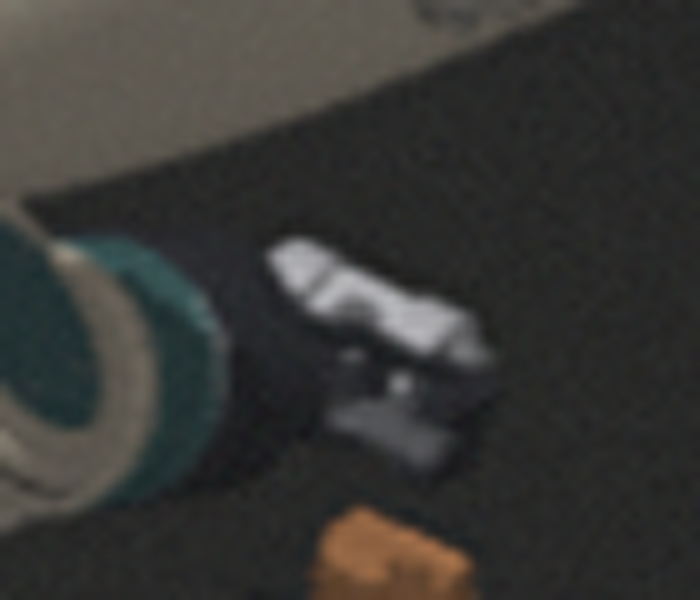

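Run:
```python
from h import *
c=read_camera("top");s=monitor.state();R=np.array(s["eef_rot"]);p=np.array(s["position"])
f=192/np.tan(np.radians(c["vfov"])/2)
h=cv2.cvtColor(c["color"],cv2.COLOR_RGB2HSV).astype(float);g=h[...,2]
u0,v0=245,175
b=g[175:225,245:295]
# hole: darkness-weighted centroid in a disc around (269.6,197.7)
yy,xx=np.mgrid[0:384,0:512]
m=(np.hypot(xx-269.2,yy-197.4)<5.2)
w=np.clip(232-g,0,None)*m; hole=np.array([(w*xx).sum(),(w*yy).sum()])/w.sum()
C=p-R[:,2]*.0578
print("hole",hole,"kin centre",C, "sag check")
# sample profiles along P through cheeks and waist at height z
def prof(a,z,rng,n=261):
    t=np.linspace(-rng,rng,n)
    pts=np.array([proj(c,np.r_[C[:2],z]+a*A+k*P) for k in t]).astype(np.float32)
    v=cv2.remap(g.astype(np.float32),pts[:,:1],pts[:,1:],cv2.INTER_LINEAR).ravel(); return t*1000,v
sat=h[...,1]
def edges(a,z,thr,rng):
    t,v=prof(a,z,rng); on=np.where(v>thr)[0]; return t[on[0]],t[on[-1]]
for a in(-.022,-.02,.02,.022):
    t,v=prof(a,C[2],.034,35); print("cheek",a,v.astype(int))
for a in(-.0105,.0105):
    t,v=prof(a,C[2]+.014,.024,49); print("waist",a,list(zip(t.astype(int),v.astype(int))))
H=ray(c,*hole,C[2]+.014); print("hole rel",(H-C)@A*1000,(H-C)@P*1000)
```

```text
hole [269.34051173 197.51215352] kin centre [ 0.59669415 -0.00603219  0.17855332] sag check
cheek -0.022 [ 89 173 191 201 170 162 138 133 151 167 175 182 190 200 213 222 228 231
 228 220 210 199 189 182 176 168 154 133  97  74  56  57  56  55  53]
cheek -0.02 [ 83 177 196 194 185 167 125 140 155 168 176 184 190 199 211 219 224 229
 222 215 205 195 187 181 175 165 152 129 106 104  69  62  57  56  56]
cheek 0.02 [ 50  49  49  47  49  45  95 135 153 167 175 181 186 197 210 222 229 236
 229 220 211 190 149 178 178 169 154 129  66  49  42  33  31  32  35]
cheek 0.022 [ 50  48  50  46  46  48  87 138 154 166 175 182 189 199 214 223 229 231
 226 220 210 200 191 182 174 166 151 128  73  47  44  32  30  34  37]
waist -0.0105 [(np.int64(-24), np.int64(171)), (np.int64(-23), np.int64(170)), (np.int64(-22), np.int64(169)), (np.int64(-21), np.int64(154)), (np.int64(-20), np.int64(127)), (np.int64(-19), np.int64(104)), (np.int64(-18), np.int64(99)), (np.int64(-17), np.int64(97)), (np.int64(-16), np.int64(120)), (np.int64(-15), np.int64(147)), (np.int64(-14), np.int64(190)), (np.int64(-13), np.int6
[... 2034 characters left out ...]
(236)), (np.int64(4), np.int64(235)), (np.int64(5), np.int64(236)), (np.int64(5), np.int64(237)), (np.int64(6), np.int64(237)), (np.int64(8), np.int64(238)), (np.int64(9), np.int64(238)), (np.int64(10), np.int64(238)), (np.int64(11), np.int64(239)), (np.int64(12), np.int64(234)), (np.int64(12), np.int64(214)), (np.int64(13), np.int64(188)), (np.int64(15), np.int64(168)), (np.int64(16), np.int64(161)), (np.int64(17), np.int64(155)), (np.int64(18), np.int64(158)), (np.int64(19), np.int64(163)), (np.int64(19), np.int64(174)), (np.int64(20), np.int64(187)), (np.int64(22), np.int64(199)), (np.int64(23), np.int64(200)), (np.int64(24), np.int64(200))]
hole rel 0.5495613118501572 -0.5724946784322836
```

Emit:
{"method": "arm_command", "body": {"moves": [0, 0, 0, 0, 0, 0, 0, 0, 0, 0, 0, 0, 0, 0, 0, 0, 0, 0, 0, 0, 0, 0, 0, 0]}}

```text
time_s: 20.4
position: [0.5762, -0.0449, 0.1403]
eef_rot: [[0.295, 0.888, -0.352], [0.571, -0.459, -0.68], [-0.766, 0.0, -0.643]]
force: [-0.1, 0.0, -4.4]
opening: 0.695
```

Run:
```python
from h import *
st(); print(np.abs(monitor.state()["joint_velocities"]).max()); c=read_camera("top"); cv2.imwrite("pics/end.png",cv2.cvtColor(c["color"],cv2.COLOR_RGB2BGR))
```

```text
20.4 q [ 0.16   0.66   0.143  1.671 -0.663  2.427] p [ 0.5762 -0.0449  0.1403] F [-0.1  0.  -4.4] T [ 1.27 -0.58 -0.  ] open 0.695
tilt -49.99146490600089 y.A 0.999999554821529
0.0032572092205020112
```

View pics/end.png

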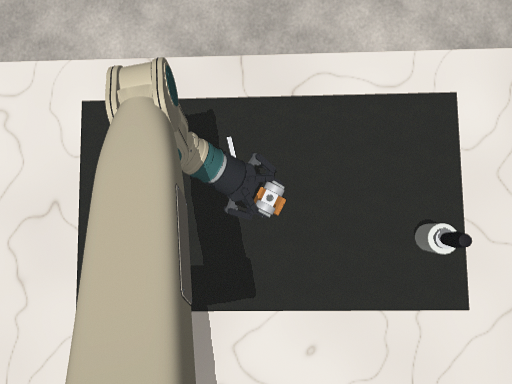

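Run:
```python
from h import *
c=read_camera("side"); cv2.imwrite("pics/ends.png",cv2.cvtColor(c["color"],cv2.COLOR_RGB2BGR))
```

```text
(no output)
```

View pics/ends.png

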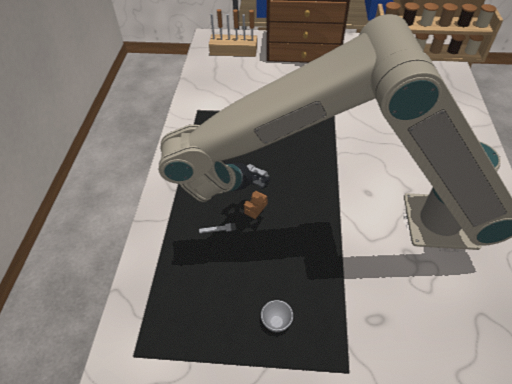

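The cup is still at (277,316) and the iron at (217,229) in the side view, and the maul is at (441,239) in the top view, all where they started.

```bash
python3 -c "
from workcell import bot
print(bot.hand_in())"
```

```text
the job is handed in; nothing more can be done
None
```

The anvil is held level and still with its socket up, about 110 mm above where it rests in the cradle, and the job is handed in at about 20.5 s. No verdict is reported back.

**What I did:** I gripped the anvil by its two end faces with the tool tilted 40°, lifted it, rolled it 90° and looked; the flat on top had no socket. I set it back in the cradle, took a fresh grip, and rolled it another 90° in the same direction, which brought the socket to the top.

**Last checks:**
- **Socket:** its centre sits less than 0.5 mm from the anvil's midline in the top view, so the tilt error is about 3° or less (12.5° allowed).
- **Grip:** the fingers are about 59 mm apart on the 60 mm anvil, with a 70 N grip set and the force reading showing its 4.4 N weight.
- **Stillness:** joint speeds were about 0.003 rad/s.
- **Bystanders:** the maul, cup and iron look unmoved.

**What disagreed:** in the pictures the finger pads were about 33 mm farther back from the TCP than the description says. I positioned the grips from the pictures instead; the fingers then stopped at the anvil's own width and both grips held.

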